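# Find the fullest hardware tin by its heft

## Robot

A 6-joint arm with a two-finger parallel gripper is mounted at the origin on the work surface. World frame = base frame: x ahead of the robot, y to its left, z up, the work surface at z = 0. Lengths are in m, angles in rad, forces in N, time in s.
With the tool pointing down it reaches from about 0.3 to 0.775 m from the base axis. Payload 14.6 kg.
Tool frame: the origin (TCP) lies on the centre line of the jaws, within the pads' length; the fingertips stand 8 mm ahead of it and the grasp point (between the pads) lies 11 mm behind it; y points along the fingers, x is the direction in which the jaws open and shut, and the axes are right-handed (so a half turn about y gives the same grasp; the last joint's range is limited). The gripper opens to 85 mm and grips with 20 to 120 N. Pads are 22 mm wide; open, the fingers measure 114 mm over their backs; the gripper's body (76 mm by 85 mm) begins 54 mm behind the grasp point. The pads swing forward as they close: fully open they stand 13 mm farther back than shut.
Start: joints at [-1.381, 0.3, 1.521, -0, 1.321, -0.067], TCP at [0.14, -0.532, 0.239] pointing down, gripper open.
Joint ranges: [-3.03, 3.03], [-0.79, 2.21], [0.23, 2.52], [-1.04, 4.18], [0, 3.07], [-2.55, 2.55]. Speed limits (rad/s): [2.22, 2.22, 2.57, 3.14, 3.14, 3.14].

## Interface

Orientations are given as a rotation vector (axis times angle).
In Python, from cell import telemetry, grab_frame, calibration, robot gives the robot as it stands. The module is installed in compiled form; this text tells all that it offers.
- The arm moves only by the shell command python3 -m pendant 'ROWS' [FORCE]. ROWS is JSON, a list of rows, each an object with "dp": the shift along the tool's x, y, z in m, a list of three; "dr": the turn, a rotation vector about the tool's x, y, z in degrees, a list of three; "claw": the closure in counts, from 0 (fully open) to 255 (shut). In form: [{"dp": [x, y, z], "dr": [ax, ay, az], "claw": claw}, ...]. A call has 1 to 12 rows; each row shifts and turns the commanded pose from where the row before left it, along the tool's axes as they then stand; what a row does not reach is not made up. A row lasts 1/10 s, in which the tool goes at most 50 mm and 8.59 degrees, less where a joint would pass 70% of its speed; a pose out of reach is approached as far as the arm can. A call is refused whole if a number of a shift passes 0.05 or a number of a turn 8.59, either way. A call with a gripper value outside its range is refused whole. The fingers move at their own pace and stop on an object; FORCE is the grip in N (left out, the last holds). Time passes only in rows, so rows that do not move let the fingers close. It gives the time, the measured TCP pose, the force and the opening at its end, in the units of the state.
- telemetry.observe(): the state, without advancing time (a new reading comes with each control period).
- grab_frame(name): name is "scene" or "top"; returns the picture (384x512x3 uint8, red, green, blue); there is no depth.
- calibration(name): a dict with "vfov" (degrees; the focal length in pixels is half the picture's height over the tangent of half this angle, whatever the lens; pixels are square), "cx", "cy" (the principal point, pixels), "xyz" and "rotation" of the camera in the world. Camera axes: x right, y down, z forward; pixel columns grow to the right and rows downward; lengths in m; the calibration is good to about 2 mm. A picture is of the moment at which its call begins. calibration takes no time and is no camera call.
- robot.job_done(): hands the job in, once; it reports no verdict.
The state is a dict: "time_s": time; "q": joint angles; "joint_vel": joint speeds; "effort": joint torques, N m; "tcp_pos": TCP position; "tool_rot": TCP orientation; "wrist_force": force on the tool from outside, world axes, zero at the start; "moment": the same for the moment, N m; "width": opening from 0.0 (shut) to 1.0 (fully open).
Only numpy, scipy, OpenCV 4.12 (cv2) and the standard library are available. Lean on these libraries where they do the work, as an engineer would, in place of code of your own. Each camera call takes 0.05 s, during which the arm holds its last target. There are 200 camera calls.

## Task

The lids of the three look-alike steel tins of rivets and snaps are sitting loose: first press all three lids fully home, before lifting any tin. Then heft the tins to find the heaviest, standing the other two back upright about where they were and without dropping or tipping any, and finish holding the heaviest upright and still in the gripper, its base at least 15 cm above the table - do not put it down at the end. Leave everything else on the table where it is.

Things in the scene. Friction and masses are not known exactly. Their poses are not given: they have to be found in the camera images.
- tin_1: one of three look-alike round steel tins, upright on the table (which is heaviest is hidden: not told by number or place). Body 56 mm across up to 49 mm high, lid above it 52 mm, flat top; 62 mm high with the lid home. Origin: centre of underside, z up. 0.18 to 0.62 kg; the heaviest over 0.48, at least 150 g heavier than either other. Grip the body, below the lid (10 to 45 mm above the underside)
- lid_1 (a joint): how far the lid of tin_1 stands up from home, in m: 0 is home (lid top 62 mm above the underside, rigid stop; the lid covers the top 12 mm), at the start 0.005 to 0.009. It slides along the tin's axis, a tight fit: moves when pressed with more than about 9 N on the middle of its top, and stays where left
- tin_2: one of three look-alike round steel tins, upright on the table (which is heaviest is hidden: not told by number or place). Body 56 mm across up to 49 mm high, lid above it 52 mm, flat top; 62 mm high with the lid home. Origin: centre of underside, z up. 0.18 to 0.62 kg; the heaviest over 0.48, at least 150 g heavier than either other. Grip the body, below the lid (10 to 45 mm above the underside)
- lid_2 (a joint): how far the lid of tin_2 stands up from home, in m: 0 is home (lid top 62 mm above the underside, rigid stop; the lid covers the top 12 mm), at the start 0.005 to 0.009. It slides along the tin's axis, a tight fit: moves when pressed with more than about 9 N on the middle of its top, and stays where left
- tin_3: one of three look-alike round steel tins, upright on the table (which is heaviest is hidden: not told by number or place). Body 56 mm across up to 49 mm high, lid above it 52 mm, flat top; 62 mm high with the lid home. Origin: centre of underside, z up. 0.18 to 0.62 kg; the heaviest over 0.48, at least 150 g heavier than either other. Grip the body, below the lid (10 to 45 mm above the underside)
- lid_3 (a joint): how far the lid of tin_3 stands up from home, in m: 0 is home (lid top 62 mm above the underside, rigid stop; the lid covers the top 12 mm), at the start 0.005 to 0.009. It slides along the tin's axis, a tight fit: moves when pressed with more than about 9 N on the middle of its top, and stays where left
- spool: black thread spool standing on end, 28 mm in diameter, 44 mm high, among the tins; origin centre of underside; a bystander
- marker: capped grey and black marker pen lying among the tins, 130 mm long, 13 mm thick; origin centre of underside, x along the pen; a bystander
- phone: black mobile phone lying flat to the right of the tins, 72 x 148 x 9 mm; origin centre of underside, y along its length; a bystander
- tape: roll of brown tape lying flat beyond the tins, 90 mm across, 30 mm high; origin centre of underside; a bystander
- awl: awl with a pale wooden handle lying beyond the tins, 180 mm long; origin at the underside midway along it, x from handle to tip; a bystander
- mug: white mug to the left of the tins, 80 mm across, 90 mm high; origin centre of underside; a bystander
Things that resemble listed ones, but are neither listed nor needed, are in the scene too. Leave any blue or turquoise look-alike of the tin_1 alone.

How it is judged:
By the outcome, as a careful person would: the job done as asked, in the order asked, and still so for the second after the job is handed in, while the arm keeps its last pose, push and grip.
It also fails if it takes over 72 s, if anything falls off the work surface, if the arm or the gripper's body presses on something with over 40 N, if the wrist force passes 120 N, or if a joint passes its speed limit or range.

## Working session

There is one attempt and no reset: what is moved stays moved. The work goes in short steps, Python scripts to look and compute and a shell command to move; the robot and the scene stay as the last step left them, time stands still between calls to the robot, and variables do not carry over. Pictures are saved under pics/ and viewed, about 8 in all and at most 12, crops included, and the job is handed in when it is done.

```bash
mkdir -p pics
python3 - <<'E'
from cell import telemetry, grab_frame, calibration
import cv2
for n in("scene","top"):
    im=grab_frame(n); cv2.imwrite(f"pics/{n}0.png",im[:,:,::-1]); c=calibration(n); print(n,c)
s=telemetry.observe(); print(s)
E
```

```text
scene {'vfov': 46.802504136970356, 'cx': 247.96415890128938, 'cy': 198.21836229625865, 'xyz': array([ 1.43473316, -0.34381591,  0.79447976]), 'rotation': array([-1.91759529, -1.31266431,  0.6027246 ])}
top {'vfov': 57.4332034221766, 'cx': 255.63956475714264, 'cy': 191.73452391465165, 'xyz': array([0.41130037, 0.01091811, 1.00661518]), 'rotation': array([-2.11542765,  2.13352283, -0.20481663])}
{'time_s': 0.1, 'q': array([-1.38058268e+00,  3.00410244e-01,  1.52150211e+00, -1.64161078e-05,
        1.32070584e+00, -6.66014501e-02]), 'joint_vel': array([ 0.00014946, -0.00157875, -0.00218653,  0.00011761, -0.00055085,
       -0.00130941]), 'effort': array([ 2.05572636e-03, -5.44376457e+01, -3.62370050e+01, -3.46247703e-05,
        3.06806534e-03,  2.31929351e-05]), 'tcp_pos': array([ 0.13965633, -0.53177096,  0.2387881 ]), 'tool_rot': array([-1.31911762,  1.0185013 , -1.01720285]), 'wrist_force': array([ 0.30411589, -0.62905675, -0.36459669]), 'moment': array([-0.00583428,  0.02014132, -0.00321631]), 'width': 0.9957288978968972}
```

View pics/scene0.png

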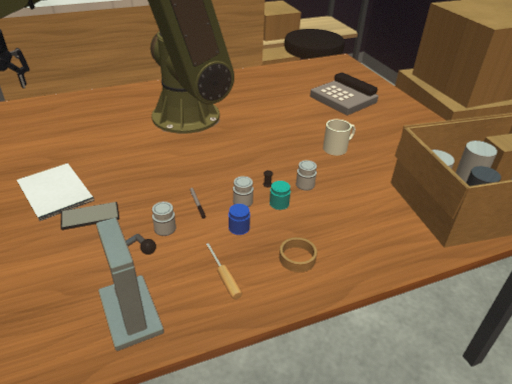

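View pics/top0.png

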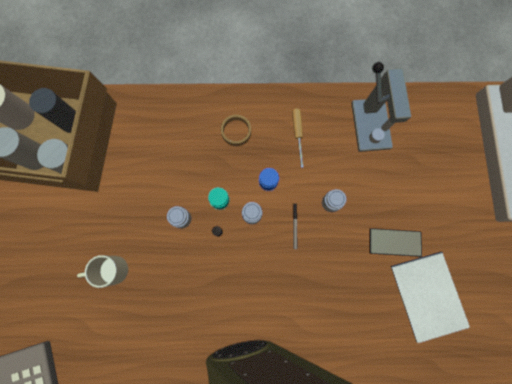

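The scene view shows three grey tins at about (307,175), (243,191) and (164,218). In the top view they are at (178,217), (252,212) and (335,200). Blue and teal look-alikes, the spool and the marker lie among them.

```bash
cat > h.py <<'E'
import numpy as np, cv2
from scipy.spatial.transform import Rotation as R
from cell import calibration
def ray(n,u,v):
    c=calibration(n); f=192/np.tan(np.radians(c['vfov']/2))
    d=R.from_rotvec(c['rotation']).apply([(u-c['cx'])/f,(v-c['cy'])/f,1.]); return c['xyz'],d
def onz(n,u,v,z):
    p,d=ray(n,u,v); return p+d*(z-p[2])/d[2]
def tri(a,b):
    (p,d),(q,e)=ray("scene",*a),ray("top",*b)
    s=np.linalg.lstsq(np.c_[d,-e],q-p,rcond=None)[0]; x,y=p+d*s[0],q+e*s[1]
    return (x+y)/2,np.linalg.norm(x-y)
def proj(n,P):
    c=calibration(n); f=192/np.tan(np.radians(c['vfov']/2))
    k=R.from_rotvec(c['rotation']).inv().apply(np.array(P)-c['xyz']); return f*k[0]/k[2]+c['cx'],f*k[1]/k[2]+c['cy']
def comps(im,box,smax=70,vmin=70):
    x0,y0,x1,y1=box; h=cv2.cvtColor(im[y0:y1,x0:x1],cv2.COLOR_RGB2HSV)
    m=((h[...,1]<smax)&(h[...,2]>vmin)).astype(np.uint8)
    n,l,s,c=cv2.connectedComponentsWithStats(m)
    return [(s[i],c[i]+[x0,y0]) for i in range(1,n) if s[i][4]>40],m
E
python3 - <<'E'
from h import *
S=cv2.imread("pics/scene0.png")[:,:,::-1].copy();T=cv2.imread("pics/top0.png")[:,:,::-1].copy()
ps=[(307,175),(243,191),(164,218)];pt=[(178,217),(252,212),(335,200)]
tiles=[]
for a,b in zip(ps,pt):
    k,_=comps(T,(b[0]-20,b[1]-20,b[0]+20,b[1]+20)); print("top",[(s.tolist(),c.round(1)) for s,c in k])
    j,_=comps(S,(a[0]-20,a[1]-22,a[0]+20,a[1]+22)); print("sc",[(s.tolist(),c.round(1)) for s,c in j])
    r=lambda I,p:cv2.resize(I[p[1]-20:p[1]+20,p[0]-20:p[0]+20],None,fx=6,fy=6,interpolation=cv2.INTER_CUBIC)
    tiles.append(np.vstack([r(S,a),r(T,b)]))
    t=max(k,key=lambda q:q[0][4])[1]
    print("top ray at .069",onz("top",*t,.069).round(4))
cv2.imwrite("pics/crop.png",np.hstack(tiles)[:,:,::-1])
R0=R.from_rotvec([-1.31911762,1.0185013,-1.01720285]).as_matrix();print(R0.round(3))
for n,p in dict(spool=(217,231),mk1=(295,206),mk2=(295,248),teal=(218,198),blue=(269,179)).items(): print(n,onz("top",*p,.03).round(3))
E
```

```text
top [([8, 9, 25, 22, 411], array([178. , 216.5]))]
sc [([10, 7, 20, 30, 479], array([306.2, 174.5]))]
top ray at .069 [0.5238 0.2154 0.069 ]
top [([9, 10, 22, 22, 371], array([251.6, 212.4]))]
sc [([9, 7, 22, 32, 505], array([242.7, 190.6]))]
top ray at .069 [0.5334 0.0177 0.069 ]
top [([8, 9, 24, 23, 407], array([334.5, 199.9]))]
sc [([8, 6, 23, 33, 633], array([163.3, 218. ]))]
top ray at .069 [ 0.5656 -0.2075  0.069 ]
[[ 0.254 -0.     0.967]
 [-0.967  0.001  0.254]
 [-0.001 -1.     0.   ]]
spool [0.487 0.114 0.03 ]
mk1 [ 0.555 -0.104  0.03 ]
mk2 [ 0.439 -0.101  0.03 ]
teal [0.58  0.113 0.03 ]
blue [ 0.634 -0.032  0.03 ]
```

View pics/crop.png

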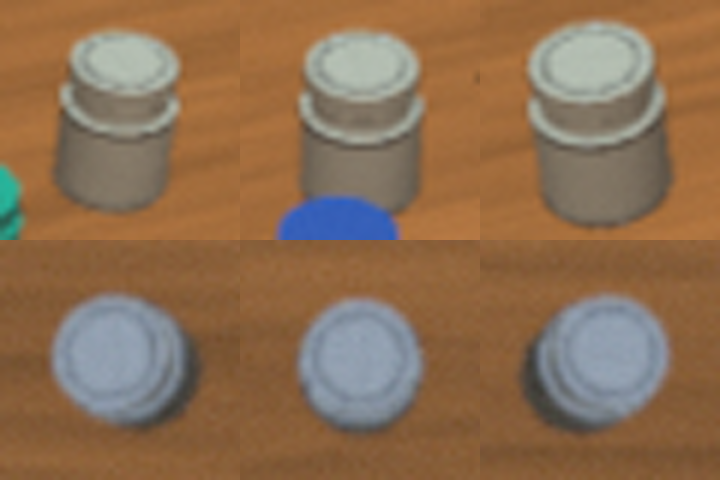

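Lid tops are at (307.2,165.2), (242.7,181.5) and (162.2,207.8) in the scene view, and (176,215.5), (251.7,210.5) and (336.5,197.8) in the top view. I'll triangulate from these and square the tool up.

```bash
python3 - <<'E'
from h import *
for a,b in [((307.2,165.2),(176,215.5)),((242.7,181.5),(251.7,210.5)),((162.2,207.8),(336.5,197.8))]:
    p,e=tri(a,b);print(p.round(4),round(e,4),onz("top",*b,.069).round(4),onz("scene",*a,.069).round(4))
E
python3 -m pendant '[{"dp":[0,0,0],"dr":[0,7.36,0],"claw":255},{"dp":[0,0,0],"dr":[0,7.36,0],"claw":255},{"dp":[0,0,0],"dr":[0,0,0],"claw":255}]' 40
```

```text
[0.5261 0.2198 0.0698] 0.0019 [0.5266 0.2209 0.069 ] [0.525  0.2194 0.069 ]
[0.5377 0.0163 0.0718] 0.0023 [0.5385 0.0174 0.069 ] [0.5339 0.0166 0.069 ]
[ 0.5706 -0.2134  0.0717] 0.0018 [ 0.5713 -0.2132  0.069 ] [ 0.5669 -0.2138  0.069 ]
time_s: 0.4
tcp_pos: [0.1397, -0.5318, 0.239]
tool_rot: [-1.208, 1.211, -1.21]
wrist_force: [-0.2, 1.0, -0.5]
width: 0.515
```

```bash
python3 -m pendant '[{"dp":[-0.0265,0.01,0.0358],"dr":[0,0,0],"claw":255},{"dp":[-0.0265,0.01,0.0358],"dr":[0,0,0],"claw":255},{"dp":[-0.0265,0.01,0.0358],"dr":[0,0,0],"claw":255},{"dp":[-0.0265,0.01,0.0358],"dr":[0,0,0],"claw":255},{"dp":[-0.0265,0.01,0.0358],"dr":[0,0,0],"claw":255},{"dp":[-0.0265,0.01,0.0358],"dr":[0,0,0],"claw":255},{"dp":[-0.0265,0.01,0.0358],"dr":[0,0,0],"claw":255},{"dp":[-0.0265,0.01,0.0358],"dr":[0,0,0],"claw":255},{"dp":[-0.0265,0.01,0.0358],"dr":[0,0,0],"claw":255},{"dp":[-0.0265,0.01,0.0358],"dr":[0,0,0],"claw":255},{"dp":[-0.0265,0.01,0.0358],"dr":[0,0,0],"claw":255},{"dp":[-0.0265,0.01,0.0358],"dr":[0,0,0],"claw":255}]'; python3 -c "
from cell import telemetry as t
s=t.observe();print(s['q'].round(3),s['width'])"
```

```text
time_s: 1.6
tcp_pos: [0.5706, -0.2126, 0.1187]
tool_rot: [-1.211, 1.206, -1.206]
wrist_force: [0.5, -1.5, -0.6]
width: -0.001
[-0.417  0.547  1.465 -0.     1.13   1.15 ] -0.0008845059034451082
```

```bash
python3 -m pendant '[{"dp":[0,0.015,0],"dr":[0,0,0],"claw":255},{"dp":[0,0.015,0],"dr":[0,0,0],"claw":255},{"dp":[0,0.003,0],"dr":[0,0,0],"claw":255},{"dp":[0,0,0],"dr":[0,0,0],"claw":255}]'
python3 - <<'E'
from h import *
from cell import grab_frame
S=grab_frame("scene");T=grab_frame("top")
r=lambda I,x,y:cv2.resize(I[y-30:y+30,x-30:x+30],(360,360),interpolation=cv2.INTER_CUBIC)
cv2.imwrite("pics/c1.png",np.hstack([r(S,162,205),r(T,336,198)])[:,:,::-1])
E
```

```text
time_s: 2.0
tcp_pos: [0.5685, -0.2148, 0.0859]
tool_rot: [-1.21, 1.21, -1.209]
wrist_force: [-0.5, 0.2, 0.2]
width: 0.003
```

View pics/c1.png

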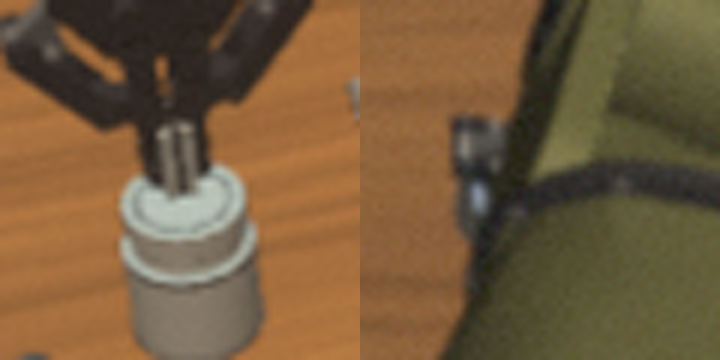

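The scene crop shows the closed tips just above the middle of tin C's lid. The arm covers the top view. I'll press next.

```bash
python3 -m pendant '[{"dp":[0,0.004,0],"dr":[0,0,0],"claw":255},{"dp":[0,0.002,0],"dr":[0,0,0],"claw":255},{"dp":[0,0.002,0],"dr":[0,0,0],"claw":255},{"dp":[0,0.002,0],"dr":[0,0,0],"claw":255},{"dp":[0,0,0],"dr":[0,0,0],"claw":255}]'; python3 -m pendant '[{"dp":[0,0.002,0],"dr":[0,0,0],"claw":255},{"dp":[0,0.001,0],"dr":[0,0,0],"claw":255},{"dp":[0,0,0],"dr":[0,0,0],"claw":255}]'
```

```text
time_s: 2.6
tcp_pos: [0.5694, -0.2141, 0.0767]
tool_rot: [-1.209, 1.209, -1.21]
wrist_force: [-2.5, 0.8, 4.7]
width: 0.002
time_s: 2.9
tcp_pos: [0.5694, -0.2142, 0.0739]
tool_rot: [-1.209, 1.209, -1.21]
wrist_force: [-3.2, 0.8, 6.2]
width: -0.0
```

```bash
python3 -m pendant '[{"dp":[0,0.001,0],"dr":[0,0,0],"claw":255},{"dp":[0,0.001,0],"dr":[0,0,0],"claw":255},{"dp":[0,0,0],"dr":[0,0,0],"claw":255}]'; python3 -m pendant '[{"dp":[0,0.001,0],"dr":[0,0,0],"claw":255},{"dp":[0,0.001,0],"dr":[0,0,0],"claw":255},{"dp":[0,0,0],"dr":[0,0,0],"claw":255}]'
```

```text
time_s: 3.2
tcp_pos: [0.5694, -0.2142, 0.072]
tool_rot: [-1.209, 1.209, -1.21]
wrist_force: [-3.4, 0.7, 7.2]
width: -0.0
time_s: 3.5
tcp_pos: [0.5694, -0.2142, 0.0701]
tool_rot: [-1.209, 1.209, -1.21]
wrist_force: [-4.3, 0.1, 9.3]
width: -0.001
```

```bash
python3 -m pendant '[{"dp":[0,0.001,0],"dr":[0,0,0],"claw":255},{"dp":[0,0.001,0],"dr":[0,0,0],"claw":255},{"dp":[0,0,0],"dr":[0,0,0],"claw":255}]'; python3 -m pendant '[{"dp":[0,0.001,0],"dr":[0,0,0],"claw":255},{"dp":[0,0.001,0],"dr":[0,0,0],"claw":255},{"dp":[0,0,0],"dr":[0,0,0],"claw":255}]'
```

```text
time_s: 3.8
tcp_pos: [0.5699, -0.2144, 0.07]
tool_rot: [-1.209, 1.207, -1.211]
wrist_force: [-10.9, 3.7, 26.6]
width: -0.002
time_s: 4.1
tcp_pos: [0.5704, -0.2146, 0.0699]
tool_rot: [-1.208, 1.205, -1.212]
wrist_force: [-16.9, 6.1, 44.2]
width: 0.002
```

Lid C is home: a hard stop at TCP z 0.070 with the force rising. On to B.

```bash
python3 -m pendant '[{"dp":[0,-0.015,0],"dr":[0,0,0],"claw":255},{"dp":[0,-0.03,0],"dr":[0,0,0],"claw":255},{"dp":[-0.0384,0,-0.0053],"dr":[0,0,0],"claw":255},{"dp":[-0.0384,0,-0.0053],"dr":[0,0,0],"claw":255},{"dp":[-0.0384,0,-0.0053],"dr":[0,0,0],"claw":255},{"dp":[-0.0384,0,-0.0053],"dr":[0,0,0],"claw":255},{"dp":[-0.0384,0,-0.0053],"dr":[0,0,0],"claw":255},{"dp":[-0.0384,0,-0.0053],"dr":[0,0,0],"claw":255},{"dp":[0,0.013,0],"dr":[0,0,0],"claw":255},{"dp":[0,0.013,0],"dr":[0,0,0],"claw":255},{"dp":[0,0,0],"dr":[0,0,0],"claw":255}]'
python3 - <<'E'
from h import *
from cell import grab_frame
S=grab_frame("scene");T=grab_frame("top")
r=lambda I,x,y:cv2.resize(I[y-30:y+30,x-30:x+30],(360,360),interpolation=cv2.INTER_CUBIC)
cv2.imwrite("pics/c2.png",np.hstack([r(S,162,205),r(S,243,182)])[:,:,::-1])
E
```

```text
time_s: 5.2
tcp_pos: [0.5367, 0.0157, 0.0823]
tool_rot: [-1.211, 1.212, -1.208]
wrist_force: [0.3, -0.2, 0.3]
width: 0.001
```

View pics/c2.png

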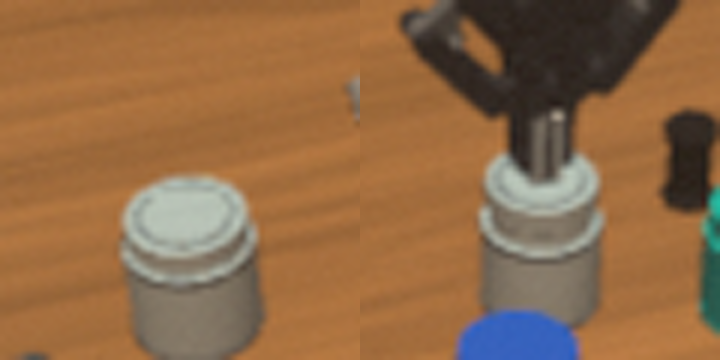

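Lid C is visibly seated, and the tips are centred above lid B. I'll press B.

```bash
python3 -m pendant '[{"dp":[0,0.003,0],"dr":[0,0,0],"claw":255},{"dp":[0,0.003,0],"dr":[0,0,0],"claw":255},{"dp":[0,0.003,0],"dr":[0,0,0],"claw":255},{"dp":[0,0.002,0],"dr":[0,0,0],"claw":255},{"dp":[0,0,0],"dr":[0,0,0],"claw":255}]'; python3 -m pendant '[{"dp":[0,0.001,0],"dr":[0,0,0],"claw":255},{"dp":[0,0.001,0],"dr":[0,0,0],"claw":255},{"dp":[0,0,0],"dr":[0,0,0],"claw":255}]'
```

```text
time_s: 5.8
tcp_pos: [0.5379, 0.0159, 0.0737]
tool_rot: [-1.209, 1.209, -1.21]
wrist_force: [-0.3, -1.1, 3.5]
width: -0.0
time_s: 6.1
tcp_pos: [0.5379, 0.0159, 0.0719]
tool_rot: [-1.209, 1.209, -1.21]
wrist_force: [-1.2, -2.0, 7.4]
width: 0.0
```

```bash
python3 -m pendant '[{"dp":[0,0.001,0],"dr":[0,0,0],"claw":255},{"dp":[0,0.001,0],"dr":[0,0,0],"claw":255},{"dp":[0,0,0],"dr":[0,0,0],"claw":255}]'; python3 -m pendant '[{"dp":[0,0.001,0],"dr":[0,0,0],"claw":255},{"dp":[0,0.001,0],"dr":[0,0,0],"claw":255},{"dp":[0,0,0],"dr":[0,0,0],"claw":255}]'
```

```text
time_s: 6.4
tcp_pos: [0.538, 0.0159, 0.07]
tool_rot: [-1.208, 1.208, -1.21]
wrist_force: [-2.4, -3.1, 9.2]
width: -0.0
time_s: 6.7
tcp_pos: [0.5385, 0.0159, 0.0699]
tool_rot: [-1.207, 1.207, -1.211]
wrist_force: [-11.7, -2.4, 30.8]
width: 0.001
```

Lid B is home. On to A.

```bash
python3 -m pendant '[{"dp":[0,-0.015,0],"dr":[0,0,0],"claw":255},{"dp":[0,-0.03,0],"dr":[0,0,0],"claw":255},{"dp":[-0.034,0,-0.0019],"dr":[0,0,0],"claw":255},{"dp":[-0.034,0,-0.0019],"dr":[0,0,0],"claw":255},{"dp":[-0.034,0,-0.0019],"dr":[0,0,0],"claw":255},{"dp":[-0.034,0,-0.0019],"dr":[0,0,0],"claw":255},{"dp":[-0.034,0,-0.0019],"dr":[0,0,0],"claw":255},{"dp":[-0.034,0,-0.0019],"dr":[0,0,0],"claw":255},{"dp":[0,0.013,0],"dr":[0,0,0],"claw":255},{"dp":[0,0.013,0],"dr":[0,0,0],"claw":255},{"dp":[0,0,0],"dr":[0,0,0],"claw":255}]'
python3 - <<'E'
from h import *
from cell import grab_frame
S=grab_frame("scene")
r=lambda I,x,y:cv2.resize(I[y-30:y+30,x-30:x+30],(360,360),interpolation=cv2.INTER_CUBIC)
cv2.imwrite("pics/c3.png",np.hstack([r(S,243,182),r(S,307,165)])[:,:,::-1])
E
```

```text
time_s: 7.8
tcp_pos: [0.5253, 0.2192, 0.084]
tool_rot: [-1.212, 1.212, -1.209]
wrist_force: [-0.1, 0.1, 0.7]
width: -0.004
```

View pics/c3.png

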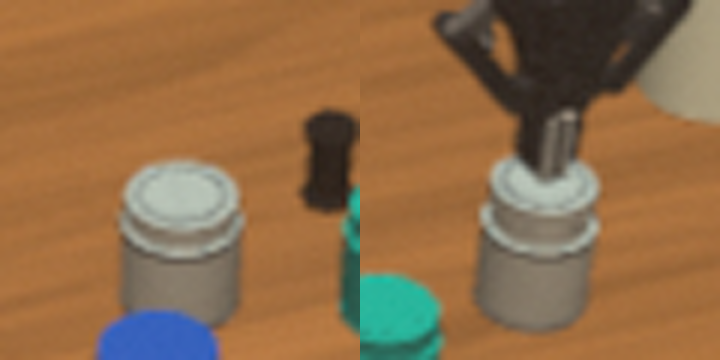

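Lid B is seated, and the tips are over lid A within about 3 mm. I'll press A.

```bash
python3 -m pendant '[{"dp":[0.002,0.003,0],"dr":[0,0,0],"claw":255},{"dp":[0,0.003,0],"dr":[0,0,0],"claw":255},{"dp":[0,0.003,0],"dr":[0,0,0],"claw":255},{"dp":[0,0.002,0],"dr":[0,0,0],"claw":255},{"dp":[0,0.002,0],"dr":[0,0,0],"claw":255},{"dp":[0,0,0],"dr":[0,0,0],"claw":255}]'; python3 -m pendant '[{"dp":[0,0.001,0],"dr":[0,0,0],"claw":255},{"dp":[0,0.001,0],"dr":[0,0,0],"claw":255},{"dp":[0,0,0],"dr":[0,0,0],"claw":255}]'
```

```text
time_s: 8.45
tcp_pos: [0.5265, 0.218, 0.0738]
tool_rot: [-1.208, 1.209, -1.21]
wrist_force: [-0.1, -1.5, 3.6]
width: 0.003
time_s: 8.75
tcp_pos: [0.5266, 0.218, 0.0719]
tool_rot: [-1.208, 1.209, -1.21]
wrist_force: [-1.4, -3.4, 6.9]
width: -0.003
```

```bash
python3 -m pendant '[{"dp":[0,0.001,0],"dr":[0,0,0],"claw":255},{"dp":[0,0.001,0],"dr":[0,0,0],"claw":255},{"dp":[0,0,0],"dr":[0,0,0],"claw":255}]'; python3 -m pendant '[{"dp":[0,0.001,0],"dr":[0,0,0],"claw":255},{"dp":[0,0.001,0],"dr":[0,0,0],"claw":255},{"dp":[0,0,0],"dr":[0,0,0],"claw":255}]'
```

```text
time_s: 9.05
tcp_pos: [0.5266, 0.218, 0.07]
tool_rot: [-1.208, 1.209, -1.21]
wrist_force: [-1.3, -4.0, 8.4]
width: -0.003
time_s: 9.35
tcp_pos: [0.527, 0.2182, 0.0699]
tool_rot: [-1.207, 1.208, -1.21]
wrist_force: [-9.9, -6.2, 28.3]
width: 0.001
```

All three lids are home. Next I open above A and take a force baseline.

```bash
cat > w.py <<'E'
from cell import telemetry,grab_frame
import numpy as np
F=[]
for i in range(10):
    grab_frame("top"); s=telemetry.observe(); F.append(np.r_[s['wrist_force'],s['effort'][1:3]])
F=np.array(F); print("F",F.mean(0).round(2),"sd",F.std(0).round(2),"w",round(s['width'],3),"tcp",s['tcp_pos'].round(4),"t",s['time_s'])
E
python3 -m pendant '[{"dp":[0,-0.015,0],"dr":[0,0,0],"claw":255},{"dp":[-0.001,-0.035,0],"dr":[0,0,0],"claw":0},{"dp":[0,-0.012,0],"dr":[0,0,0],"claw":0},{"dp":[0,0,0],"dr":[0,0,0],"claw":0},{"dp":[0,0,0],"dr":[0,0,0],"claw":0},{"dp":[0,0,0],"dr":[0,0,0],"claw":0},{"dp":[0,0,0],"dr":[0,0,0],"claw":0},{"dp":[0,0,0],"dr":[0,0,0],"claw":0}]'; python3 w.py
```

```text
time_s: 10.15
tcp_pos: [0.526, 0.2193, 0.1285]
tool_rot: [-1.21, 1.21, -1.209]
wrist_force: [-0.2, -0.7, 0.2]
width: 1.0
F [  0.16   0.11  -0.18 -59.6  -32.64] sd [0.59 0.54 0.51 0.04 0.04] w 1.002 tcp [0.5262 0.2194 0.1293] t 10.65
```

```bash
python3 -m pendant '[{"dp":[0,0.03,0],"dr":[0,0,0],"claw":0},{"dp":[0,0.03,0],"dr":[0,0,0],"claw":0},{"dp":[0,0.02,0],"dr":[0,0,0],"claw":0},{"dp":[0,0.015,0],"dr":[0,0,0],"claw":0},{"dp":[0,0.012,0],"dr":[0,0,0],"claw":0},{"dp":[0,0,0],"dr":[0,0,0],"claw":0}]'
python3 - <<'E'
from h import *
from cell import grab_frame
S=grab_frame("scene")
cv2.imwrite("pics/g1.png",cv2.resize(S[110:210,250:370],(720,600),interpolation=cv2.INTER_CUBIC)[:,:,::-1])
E
```

```text
time_s: 11.25
tcp_pos: [0.5257, 0.2192, 0.0211]
tool_rot: [-1.211, 1.21, -1.209]
wrist_force: [-0.6, -0.3, -0.5]
width: 1.003
```

View pics/g1.png

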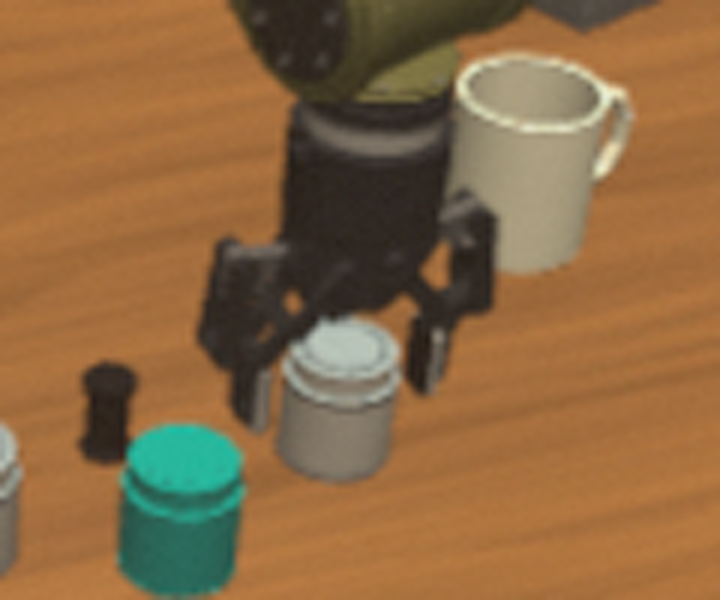

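The fingers straddle tin A clear of the mug, spool and teal tin. I'll lower 6 mm more, grip and lift.

```bash
python3 -m pendant '[{"dp":[0,0.006,0],"dr":[0,0,0],"claw":0},{"dp":[0,0,0],"dr":[0,0,0],"claw":255},{"dp":[0,0,0],"dr":[0,0,0],"claw":255},{"dp":[0,0,0],"dr":[0,0,0],"claw":255},{"dp":[0,0,0],"dr":[0,0,0],"claw":255},{"dp":[0,0,0],"dr":[0,0,0],"claw":255}]' 50;  python3 -m pendant '[{"dp":[0,-0.005,0],"dr":[0,0,0],"claw":255},{"dp":[0,-0.01,0],"dr":[0,0,0],"claw":255},{"dp":[0,-0.015,0],"dr":[0,0,0],"claw":255},{"dp":[0,-0.01,0],"dr":[0,0,0],"claw":255},{"dp":[0,-0.005,0],"dr":[0,0,0],"claw":255},{"dp":[0,0,0],"dr":[0,0,0],"claw":255},{"dp":[0,0,0],"dr":[0,0,0],"claw":255}]'; python3 w.py
```

```text
time_s: 11.9
tcp_pos: [0.5265, 0.2196, 0.017]
tool_rot: [-1.208, 1.209, -1.209]
wrist_force: [-1.1, 0.6, 6.5]
width: 0.644
time_s: 12.6
tcp_pos: [0.526, 0.2194, 0.0611]
tool_rot: [-1.209, 1.21, -1.209]
wrist_force: [-0.4, -0.3, -5.6]
width: 0.642
F [-6.000e-02 -4.000e-02 -5.920e+00 -6.524e+01 -3.178e+01] sd [0.46 0.56 0.38 0.25 0.11] w 0.645 tcp [0.5262 0.2194 0.0612] t 13.1
```

A weighs about 0.585 kg, likely the heaviest. The task asks for all tins to be hefted, so I'll set it back and heft B and C too.

```bash
python3 -m pendant '[{"dp":[0,0.005,0],"dr":[0,0,0],"claw":255},{"dp":[0,0.015,0],"dr":[0,0,0],"claw":255},{"dp":[0,0.012,0],"dr":[0,0,0],"claw":255},{"dp":[0,0.007,0],"dr":[0,0,0],"claw":255},{"dp":[0,0.003,0],"dr":[0,0,0],"claw":255},{"dp":[0,0.001,0],"dr":[0,0,0],"claw":255},{"dp":[0,0.001,0],"dr":[0,0,0],"claw":255},{"dp":[0,0,0],"dr":[0,0,0],"claw":255},{"dp":[0,0,0],"dr":[0,0,0],"claw":255}]'
```

```text
time_s: 14.0
tcp_pos: [0.5264, 0.2195, 0.0176]
tool_rot: [-1.209, 1.209, -1.209]
wrist_force: [-0.0, -0.3, -6.0]
width: 0.646
```

```bash
python3 -m pendant '[{"dp":[0,0.0005,0],"dr":[0,0,0],"claw":255},{"dp":[0,0.0005,0],"dr":[0,0,0],"claw":255},{"dp":[0,0,0],"dr":[0,0,0],"claw":255}]'
```

```text
time_s: 14.3
tcp_pos: [0.5263, 0.2195, 0.017]
tool_rot: [-1.209, 1.209, -1.209]
wrist_force: [-4.3, -1.4, 4.7]
width: 0.641
```

Tin A is standing on the table. I'll release and move over to B.

```bash
python3 -m pendant '[{"dp":[0,0,0],"dr":[0,0,0],"claw":0},{"dp":[0,0,0],"dr":[0,0,0],"claw":0},{"dp":[0,0,0],"dr":[0,0,0],"claw":0},{"dp":[0,0,0],"dr":[0,0,0],"claw":0},{"dp":[0,-0.04,0],"dr":[0,0,0],"claw":0},{"dp":[0,-0.045,0],"dr":[0,0,0],"claw":0},{"dp":[0,-0.03,0],"dr":[0,0,0],"claw":0},{"dp":[0,0,0],"dr":[0,0,0],"claw":0}]'; python3 -m pendant '[{"dp":[0.0407,0,0.0022],"dr":[0,0,0],"claw":0},{"dp":[0.0407,0,0.0022],"dr":[0,0,0],"claw":0},{"dp":[0.0407,0,0.0022],"dr":[0,0,0],"claw":0},{"dp":[0.0407,0,0.0022],"dr":[0,0,0],"claw":0},{"dp":[0.0407,0,0.0022],"dr":[0,0,0],"claw":0},{"dp":[0,0,0],"dr":[0,0,0],"claw":0}]'; python3 w.py
```

```text
time_s: 15.1
tcp_pos: [0.5279, 0.22, 0.1358]
tool_rot: [-1.202, 1.205, -1.211]
wrist_force: [0.5, 0.1, -0.7]
width: 0.999
time_s: 15.7
tcp_pos: [0.5371, 0.0121, 0.1306]
tool_rot: [-1.208, 1.213, -1.212]
wrist_force: [-0.5, 1.1, -0.4]
width: 0.998
F [  0.17   0.23  -0.15 -55.3  -32.14] sd [0.38 0.41 0.31 0.08 0.05] w 1.002 tcp [0.5371 0.0165 0.1312] t 16.2
```

Settled over B. I'll lower 0.116 m, grip and lift.

```bash
python3 -m pendant '[{"dp":[0,0.03,0],"dr":[0,0,0],"claw":0},{"dp":[0,0.03,0],"dr":[0,0,0],"claw":0},{"dp":[0,0.025,0],"dr":[0,0,0],"claw":0},{"dp":[0,0.02,0],"dr":[0,0,0],"claw":0},{"dp":[0,0.01,0],"dr":[0,0,0],"claw":0},{"dp":[0,0,0],"dr":[0,0,0],"claw":255},{"dp":[0,0,0],"dr":[0,0,0],"claw":255},{"dp":[0,0,0],"dr":[0,0,0],"claw":255},{"dp":[0,0,0],"dr":[0,0,0],"claw":255},{"dp":[0,0,0],"dr":[0,0,0],"claw":255}]';  python3 -m pendant '[{"dp":[0,-0.005,0],"dr":[0,0,0],"claw":255},{"dp":[0,-0.01,0],"dr":[0,0,0],"claw":255},{"dp":[0,-0.015,0],"dr":[0,0,0],"claw":255},{"dp":[0,-0.01,0],"dr":[0,0,0],"claw":255},{"dp":[0,-0.005,0],"dr":[0,0,0],"claw":255},{"dp":[0,0,0],"dr":[0,0,0],"claw":255},{"dp":[0,0,0],"dr":[0,0,0],"claw":255}]'; python3 w.py
```

```text
time_s: 17.2
tcp_pos: [0.5379, 0.0159, 0.0175]
tool_rot: [-1.208, 1.208, -1.21]
wrist_force: [-0.9, 1.2, 7.9]
width: 0.64
time_s: 17.9
tcp_pos: [0.537, 0.0159, 0.0611]
tool_rot: [-1.209, 1.21, -1.209]
wrist_force: [0.1, -0.0, -1.9]
width: 0.64
F [-4.100e-01  5.000e-02 -2.360e+00 -5.880e+01 -2.945e+01] sd [0.48 0.47 0.45 0.23 0.1 ] w 0.645 tcp [0.5371 0.0159 0.0612] t 18.4
```

B weighs about 0.225 kg. I'll set it back.

```bash
python3 -m pendant '[{"dp":[0,0.005,0],"dr":[0,0,0],"claw":255},{"dp":[0,0.015,0],"dr":[0,0,0],"claw":255},{"dp":[0,0.012,0],"dr":[0,0,0],"claw":255},{"dp":[0,0.007,0],"dr":[0,0,0],"claw":255},{"dp":[0,0.003,0],"dr":[0,0,0],"claw":255},{"dp":[0,0.001,0],"dr":[0,0,0],"claw":255},{"dp":[0,0.001,0],"dr":[0,0,0],"claw":255},{"dp":[0,0.0005,0],"dr":[0,0,0],"claw":255},{"dp":[0,0,0],"dr":[0,0,0],"claw":255},{"dp":[0,0,0],"dr":[0,0,0],"claw":255}]'
```

```text
time_s: 19.4
tcp_pos: [0.5373, 0.0159, 0.0175]
tool_rot: [-1.209, 1.209, -1.21]
wrist_force: [-4.5, 0.3, 5.8]
width: 0.648
```

```bash
python3 -m pendant '[{"dp":[0,0,0],"dr":[0,0,0],"claw":0},{"dp":[0,0,0],"dr":[0,0,0],"claw":0},{"dp":[0,0,0],"dr":[0,0,0],"claw":0},{"dp":[0,0,0],"dr":[0,0,0],"claw":0},{"dp":[0,-0.04,0],"dr":[0,0,0],"claw":0},{"dp":[0,-0.045,0],"dr":[0,0,0],"claw":0},{"dp":[0,-0.03,0],"dr":[0,0,0],"claw":0},{"dp":[0,0,0],"dr":[0,0,0],"claw":0}]'; python3 -m pendant '[{"dp":[0.0382,0,0.0054],"dr":[0,0,0],"claw":0},{"dp":[0.0382,0,0.0054],"dr":[0,0,0],"claw":0},{"dp":[0.0382,0,0.0054],"dr":[0,0,0],"claw":0},{"dp":[0.0382,0,0.0054],"dr":[0,0,0],"claw":0},{"dp":[0.0382,0,0.0054],"dr":[0,0,0],"claw":0},{"dp":[0.0382,0,0.0054],"dr":[0,0,0],"claw":0},{"dp":[0,0,0],"dr":[0,0,0],"claw":0}]'; python3 w.py
python3 - <<'E'
from h import *
from cell import grab_frame
cv2.imwrite("pics/all.png",cv2.resize(grab_frame("scene")[120:270,130:330],(800,600),interpolation=cv2.INTER_CUBIC)[:,:,::-1])
E
```

```text
time_s: 20.2
tcp_pos: [0.539, 0.0158, 0.1361]
tool_rot: [-1.204, 1.204, -1.213]
wrist_force: [-0.8, -0.6, -0.9]
width: 0.999
time_s: 20.9
tcp_pos: [0.5692, -0.2172, 0.1307]
tool_rot: [-1.208, 1.212, -1.212]
wrist_force: [-0.5, 1.1, -1.1]
width: 0.999
F [ 3.000e-02  1.300e-01 -1.200e-01 -6.427e+01 -3.385e+01] sd [0.57 0.32 0.53 0.16 0.56] w 1.0 tcp [ 0.5696 -0.2128  0.1319] t 21.4
```

View pics/all.png

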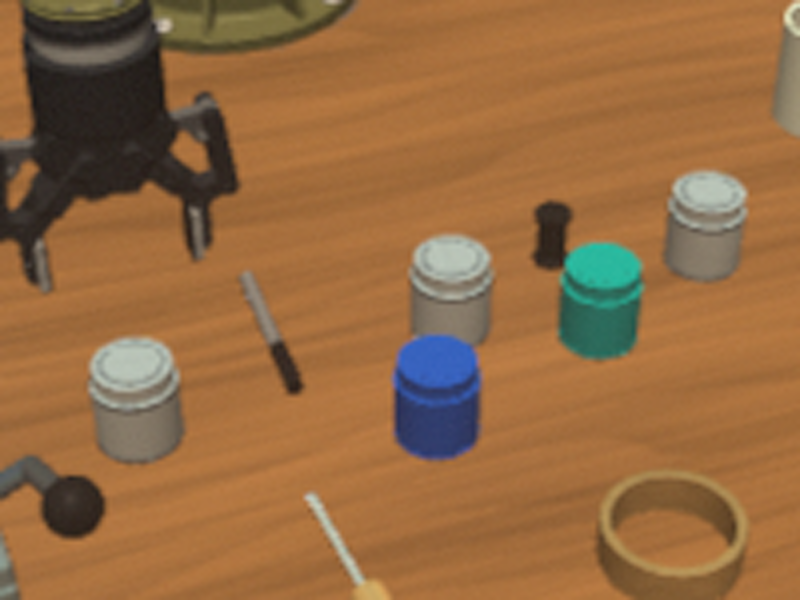

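All three tins stand upright with their lids seated, and the bystanders are untouched. Next I heft C.

```bash
python3 -m pendant '[{"dp":[0,0.03,0],"dr":[0,0,0],"claw":0},{"dp":[0,0.03,0],"dr":[0,0,0],"claw":0},{"dp":[0,0.025,0],"dr":[0,0,0],"claw":0},{"dp":[0,0.02,0],"dr":[0,0,0],"claw":0},{"dp":[0,0.01,0],"dr":[0,0,0],"claw":0},{"dp":[0,0,0],"dr":[0,0,0],"claw":255},{"dp":[0,0,0],"dr":[0,0,0],"claw":255},{"dp":[0,0,0],"dr":[0,0,0],"claw":255},{"dp":[0,0,0],"dr":[0,0,0],"claw":255},{"dp":[0,0,0],"dr":[0,0,0],"claw":255}]';  python3 -m pendant '[{"dp":[0,-0.005,0],"dr":[0,0,0],"claw":255},{"dp":[0,-0.01,0],"dr":[0,0,0],"claw":255},{"dp":[0,-0.015,0],"dr":[0,0,0],"claw":255},{"dp":[0,-0.01,0],"dr":[0,0,0],"claw":255},{"dp":[0,-0.005,0],"dr":[0,0,0],"claw":255},{"dp":[0,0,0],"dr":[0,0,0],"claw":255},{"dp":[0,0,0],"dr":[0,0,0],"claw":255}]'; python3 w.py
```

```text
time_s: 22.45
tcp_pos: [0.5702, -0.2136, 0.0182]
tool_rot: [-1.208, 1.207, -1.211]
wrist_force: [-0.4, -0.4, 5.8]
width: 0.645
time_s: 23.15
tcp_pos: [0.5693, -0.2132, 0.0616]
tool_rot: [-1.209, 1.21, -1.209]
wrist_force: [0.2, 0.1, -2.5]
width: 0.646
F [-6.000e-02 -6.000e-02 -2.980e+00 -6.826e+01 -3.184e+01] sd [0.32 0.53 0.44 0.27 0.12] w 0.646 tcp [ 0.5695 -0.2133  0.0617] t 23.65
```

C weighs about 0.29 kg, so A is the heaviest. I'll set C back.

```bash
python3 -m pendant '[{"dp":[0,0.005,0],"dr":[0,0,0],"claw":255},{"dp":[0,0.015,0],"dr":[0,0,0],"claw":255},{"dp":[0,0.012,0],"dr":[0,0,0],"claw":255},{"dp":[0,0.007,0],"dr":[0,0,0],"claw":255},{"dp":[0,0.003,0],"dr":[0,0,0],"claw":255},{"dp":[0,0.001,0],"dr":[0,0,0],"claw":255},{"dp":[0,0.001,0],"dr":[0,0,0],"claw":255},{"dp":[0,0,0],"dr":[0,0,0],"claw":255},{"dp":[0,0,0],"dr":[0,0,0],"claw":255}]'
```

```text
time_s: 24.55
tcp_pos: [0.5697, -0.2134, 0.0182]
tool_rot: [-1.209, 1.209, -1.21]
wrist_force: [-0.5, 0.1, 0.5]
width: 0.64
```

```bash
python3 -m pendant '[{"dp":[0,0.0003,0],"dr":[0,0,0],"claw":255},{"dp":[0,0,0],"dr":[0,0,0],"claw":0},{"dp":[0,0,0],"dr":[0,0,0],"claw":0},{"dp":[0,0,0],"dr":[0,0,0],"claw":0},{"dp":[0,0,0],"dr":[0,0,0],"claw":0},{"dp":[0,-0.04,0],"dr":[0,0,0],"claw":0},{"dp":[0,-0.045,0],"dr":[0,0,0],"claw":0},{"dp":[0,-0.03,0],"dr":[0,0,0],"claw":0},{"dp":[0,0,0],"dr":[0,0,0],"claw":0}]'; python3 -m pendant '[{"dp":[-0.0393,0,-0.0039],"dr":[0,0,0],"claw":0},{"dp":[-0.0393,0,-0.0039],"dr":[0,0,0],"claw":0},{"dp":[-0.0393,0,-0.0039],"dr":[0,0,0],"claw":0},{"dp":[-0.0393,0,-0.0039],"dr":[0,0,0],"claw":0},{"dp":[-0.0393,0,-0.0039],"dr":[0,0,0],"claw":0},{"dp":[-0.0393,0,-0.0039],"dr":[0,0,0],"claw":0},{"dp":[-0.0393,0,-0.0039],"dr":[0,0,0],"claw":0},{"dp":[-0.0393,0,-0.0039],"dr":[0,0,0],"claw":0},{"dp":[-0.0393,0,-0.0039],"dr":[0,0,0],"claw":0},{"dp":[-0.0393,0,-0.0039],"dr":[0,0,0],"claw":0},{"dp":[-0.0393,0,-0.0039],"dr":[0,0,0],"claw":0},{"dp":[0,0,0],"dr":[0,0,0],"claw":0}]'; python3 w.py
```

```text
time_s: 25.45
tcp_pos: [0.5712, -0.214, 0.1373]
tool_rot: [-1.206, 1.203, -1.215]
wrist_force: [0.1, -0.0, 1.1]
width: 0.997
time_s: 26.65
tcp_pos: [0.5256, 0.2227, 0.1317]
tool_rot: [-1.211, 1.207, -1.206]
wrist_force: [-0.5, -0.8, -0.3]
width: 1.002
F [ 3.000e-02 -5.000e-02 -2.000e-01 -5.950e+01 -3.294e+01] sd [0.67 0.44 0.34 0.09 0.29] w 1.0 tcp [0.5268 0.2184 0.1325] t 27.15
```

```bash
python3 -m pendant '[{"dp":[-0.001,0.03,0],"dr":[0,0,0],"claw":0},{"dp":[0,0.03,0],"dr":[0,0,0],"claw":0},{"dp":[0,0.025,0],"dr":[0,0,0],"claw":0},{"dp":[0,0.02,0],"dr":[0,0,0],"claw":0},{"dp":[0,0.011,0],"dr":[0,0,0],"claw":0},{"dp":[0,0,0],"dr":[0,0,0],"claw":255},{"dp":[0,0,0],"dr":[0,0,0],"claw":255},{"dp":[0,0,0],"dr":[0,0,0],"claw":255},{"dp":[0,0,0],"dr":[0,0,0],"claw":255},{"dp":[0,0,0],"dr":[0,0,0],"claw":255}]' 60;  python3 -m pendant '[{"dp":[0,-0.005,0],"dr":[0,0,0],"claw":255},{"dp":[0,-0.012,0],"dr":[0,0,0],"claw":255},{"dp":[0,-0.022,0],"dr":[0,0,0],"claw":255},{"dp":[0,-0.025,0],"dr":[0,0,0],"claw":255},{"dp":[0,-0.025,0],"dr":[0,0,0],"claw":255},{"dp":[0,-0.025,0],"dr":[0,0,0],"claw":255},{"dp":[0,-0.025,0],"dr":[0,0,0],"claw":255},{"dp":[0,-0.025,0],"dr":[0,0,0],"claw":255},{"dp":[0,-0.018,0],"dr":[0,0,0],"claw":255},{"dp":[0,-0.01,0],"dr":[0,0,0],"claw":255},{"dp":[0,-0.004,0],"dr":[0,0,0],"claw":255},{"dp":[0,0,0],"dr":[0,0,0],"claw":255}]'; python3 -m pendant '[{"dp":[0,0,0],"dr":[0,0,0],"claw":255},{"dp":[0,0,0],"dr":[0,0,0],"claw":255},{"dp":[0,0,0],"dr":[0,0,0],"claw":255},{"dp":[0,0,0],"dr":[0,0,0],"claw":255},{"dp":[0,0,0],"dr":[0,0,0],"claw":255}]'; python3 w.py
python3 - <<'E'
from h import *
from cell import grab_frame
cv2.imwrite("pics/end.png",cv2.resize(grab_frame("scene")[80:300,100:393],(799,600),interpolation=cv2.INTER_CUBIC)[:,:,::-1])
E
```

```text
time_s: 28.15
tcp_pos: [0.5273, 0.2201, 0.0178]
tool_rot: [-1.207, 1.208, -1.21]
wrist_force: [-0.8, -2.3, 7.5]
width: 0.641
time_s: 29.35
tcp_pos: [0.5265, 0.22, 0.2124]
tool_rot: [-1.209, 1.209, -1.209]
wrist_force: [-0.0, 0.0, -6.7]
width: 0.643
time_s: 29.85
tcp_pos: [0.5266, 0.22, 0.2123]
tool_rot: [-1.209, 1.209, -1.209]
wrist_force: [-0.4, -0.2, -6.8]
width: 0.638
F [-3.000e-02  8.000e-02 -6.060e+00 -6.106e+01 -3.808e+01] sd [0.4  0.44 0.46 0.03 0.02] w 0.642 tcp [0.5267 0.22   0.2125] t 30.35
```

View pics/end.png

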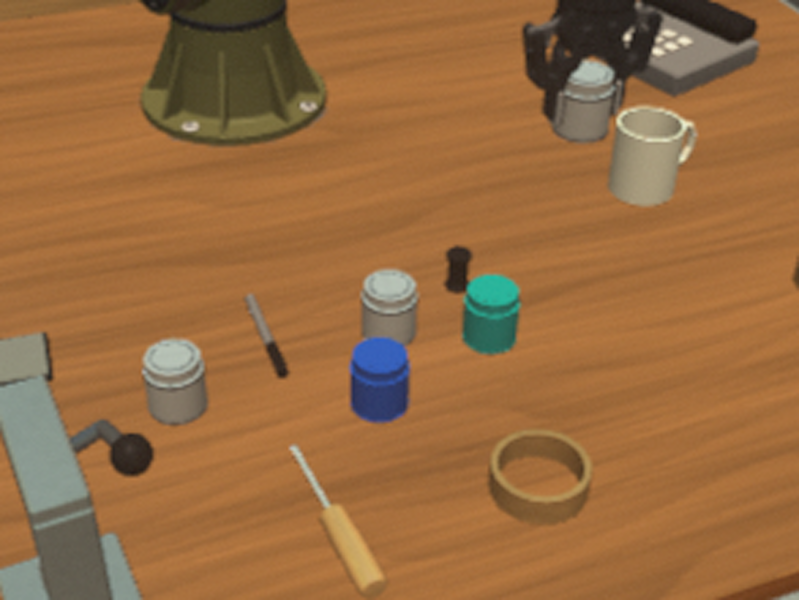

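The picture shows tin A held upright well above the table. The other two tins stand in place, and the bystanders haven't moved. The base is at about 0.195 m, steady, so I'm handing in.

```bash
python3 -c "
from cell import robot; print(robot.job_done())"
```

```text
the job is handed in; nothing more can be done
None
```

I pressed all three lids home, hefted each tin, and handed in at about 30 s holding the heaviest.

- **Lids:** each one reached its hard stop at TCP z 0.070, which puts the lid top at 62 mm. On the first lid I pressed, the wrist force reached about 44 N on the closed fingertips, slightly more than I meant. The other two peaked at about 28–31 N.
- **Weights:** the left tin is about 0.59 kg, the middle one 0.23 kg and the right one 0.29 kg. A second lift of the left tin gave about 0.60 kg. The middle and right tins were set back upright where they stood; the force reading showed each was on the table before I released it.
- **End state:** the left tin is held upright with its base about 19.5 cm above the table. Its height, load and gripper opening were steady over the last second. The final picture shows the other two tins upright with lids seated, and the objects in view look unmoved. The phone was outside that picture and I did not recheck it.

No check failed. The two camera views disagreed by only about 2 mm on each tin's position.

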